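# Index the sample carousel to the camera and start the inspection

### The arm

A 6-joint arm with a two-finger parallel gripper is mounted at the origin on the work surface. World frame = base frame: x ahead of the robot, y to its left, z up, the work surface at z = 0. Lengths are in mm, angles in degrees, forces in N, time in s.
With the tool pointing down it reaches from about 350 to 850 mm from the base axis. Payload 8.1 kg.
Tool frame: the origin (TCP) lies midway between the tips of the shut fingers; the grasp point (between the pads) lies 19 mm behind it (r.pinch_z is the distance from the TCP to the grasp point, in mm); z points along the fingers, y is the line along which they close (so a half turn about z gives the same grasp; the last joint's range is limited). The gripper opens to 85 mm and grips with 20 to 120 N. Pads are 22 mm wide; open, the fingers measure 114 mm over their backs; the gripper's body (76 mm by 85 mm) begins 54 mm behind the grasp point. The pads swing forward as they close: fully open they stand 13 mm farther back than shut.
Start: joints at [61.914, 7.471, 85.268, -0, 87.261, -4.893], TCP at [236.28, 551.522, 231.292] pointing down, gripper open.
Joint ranges: [-169.43, 169.43], [-51.17, 129.36], [1.28, 143.12], [-76.62, 256.62], [0, 156.53], [-152.29, 152.29]. Speed limits (degrees/s): [136.94, 136.94, 159.86, 180, 180, 180].

### API

Orientations are given as [roll, pitch, yaw] about the fixed x, y, z axes, in that order (R = Rz(yaw) Ry(pitch) Rx(roll)).
In Python, from bench import r gives the robot as it stands.
- The arm moves only by the shell command python3 -m jog 'ROWS' [OPENING] [FORCE]. ROWS is JSON, one flat list of numbers, 6 for each row, row after row: the shift along the tool's x, y, z in m, then the turn, a rotation vector about the tool's x, y, z in rad. A call has 1 to 8 rows; each row is the pose to reach, as a shift and turn from the pose commanded when the call began, along the tool's axes at that moment; what a row does not reach only later rows make up. A row lasts 1/8 s, in which the tool goes at most 62.5 mm and 10.7 degrees, less where a joint would pass 70% of its speed; a pose out of reach is approached as far as the arm can. A call with a gripper value outside its range is refused whole. OPENING is the opening, from -1 (shut) to 1 (fully open), set as the call begins (- or left out, the last holds). The fingers move at their own pace and stop on an object; FORCE is the grip in N (left out, the last holds). Time passes only in rows, so rows that repeat a pose let the fingers close. It gives the time, the measured TCP pose, the force, the opening and the grip force at its end, in the units of the state.
- r.sense(): the state, without advancing time (a new reading comes with each control period).
- r.snapshot(name): name is "side" or "top"; returns a dict with "pixels" (384x512x3 uint8, red, green, blue), "range_z" (384x512 float32, mm along the optical axis (not along the pixel's ray), 0 where there is no reading), "K" (3x3 intrinsics, pixels), "rvec" (rotation vector, rad) and "tvec" (3), from world to camera coordinates, as OpenCV has them. Camera axes: x right, y down, z forward; pixel columns grow to the right and rows downward; lengths in mm; the calibration is good to about 2 mm. A picture is of the moment at which its call begins.
- r.hand_in(): hands the job in; it is judged then, once.
Trained networks look in a picture, given as the dict that the camera call returned (one of the last four; its "shot" number tells which), for a name from the list of things; names that differ only in an ending like _2 or _b are one class to them, and where a whole thing is asked for, a point or a joint stands for the part that bears it (a point fixed in the world has none). Each returns a list of dicts, best first, with "score" (0 to 1); they miss things now and then, are a little off and sometimes report something else, mostly with a low value. They report only what shows in the picture. A call takes as long as a camera call. They do not tell look-alikes from the thing itself.
- r.look_for(picture, target): "bbox" ([left, top, right, bottom] in pixels, round what is visible of it).
- r.outline_of(picture, target): "region" (384x512 bool, what is visible of it) and "bbox" ([left, top, right, bottom] in pixels, round what is visible of it).
The state is a dict: "time": time; "joint_pos": joint angles; "qd": joint speeds; "joint_efforts": joint torques, N m; "tool_pos": TCP position; "tcp_rot": TCP orientation; "ft_force": force on the tool from outside, world axes, zero at the start; "wrist_torque": the same for the moment, N m; "finger_gap": finger opening in mm; "grip_force": force on a finger pad.
Only numpy, scipy, OpenCV 4.12 (cv2) and the standard library are available. Lean on these libraries where they do the work, as an engineer would, in place of code of your own. Each camera call takes 0.05 s, during which the arm holds its last target. There are 200 camera calls.

### The job

Push with a fingertip on an arm of the three-armed sample wheel to turn it until the cone-pointed part sits squarely in front of the camera lens; only then press the small button (never the large one) fully down and let it come up again. Nothing is lifted: the three turned parts stay in their cups, untouched by the fingers, and the other things on the table are left where they are.

Things in the scene. Friction and masses are not known exactly. Their poses are not given: they have to be found in the camera images.
- hub (a point): fixed point on the upright axis of the three-armed aluminium sample wheel, 30 mm above the table (the wheel's underside). Hub 40 mm across, 20 mm high plus a 6 mm screw head. Three level arms 120 degrees apart, bars 12 mm wide, 14 mm high, at 30 to 44 mm above the table, each run from the hub to a cup centred 120 mm from the axis. Below is a foot plate 90 mm across, 10 mm high
- wheel (a joint): angle of the sample wheel, rad, 0 at the start, positive counter-clockwise seen from above; turns at least a full turn either way. Stiff (friction about 0.10 N m, some 1.5 N at 66 mm from the axis), no spring, stays where it is left. Between hub and cups (20 to 98 mm from the axis) the space between the arms is open for a finger
- cone_part: loose steel turned part with a pointed cone top, foot 32 mm across, 55 mm high, standing in the cup of one arm; origin at the centre of its underside, z up. Its arm runs from the hub straight towards it. Each cup: 43 mm across outside, 35 mm inside, from 30 to 48 mm above the table, inner floor at 36 mm
- plain_part: loose steel plain cylinder 32 mm across, 26 mm high, standing in the cup of the next arm counter-clockwise from the cone; origin at the centre of its underside
- spool_part: loose steel spool-shaped part (thin waist, flange on top), 32 mm across, 44 mm high, standing in the cup of the next arm clockwise from the cone; origin at the centre of its underside
- view_point (a point): the spot where the middle of a cup is squarely in front of the lens: on the lens axis, 120 mm from the wheel's axis, 36 mm above the table. The camera is a low fixed grey block with a black lens barrel 38 mm across looking level at the wheel's axis; it stands 161 to 270 mm from that axis and is 85 mm high
- start_top (a point): middle of the top of the small push button (30 mm across, top 22 mm above the table) in its own round grey housing: the button to press. It goes straight down 6 mm against a spring (about 4 N fully down) and comes up when let go
- start (a joint): travel of the small button, m, 0 up, 0.006 fully down
- stop_top (a point): middle of the top of the large push button (52 mm across, top 22 mm above the table) in its own round grey housing, same black plastic: must not be pressed
- stop (a joint): travel of the large button, m, 0 up, 0.006 fully down
- vial_a: loose small glass vial with white cap, 24 mm across, 45 mm high; origin under its centre; leave alone
- vial_b: another such vial; leave alone
- solvent: loose white plastic bottle, 60 mm across, 95 mm high; origin under its centre; leave alone
- cup: loose open steel cup, 70 mm across, 80 mm high; origin under its centre; leave alone
- screwdriver: loose screwdriver lying on the table along its x axis; leave alone
- brush: loose brush lying on the table along its x axis; leave alone
Things that resemble listed ones, but are neither listed nor needed, are in the scene too. Leave any blue, brown or red look-alike of the part that bears stop_top alone.

How it is judged:
By the outcome, as a careful person would: the job done as asked, in the order asked, and still so for the second after the job is handed in, with the robot touching nothing.
It also fails if it takes over 51 s, if anything falls off the work surface, if the arm or the gripper's body presses on something with over 40 N, if the wrist force passes 120 N, or if a joint passes its speed limit or range.

## Working session

There is one attempt and no reset: what is moved stays moved. The work goes in short steps, Python scripts to look and compute and a shell command to move; the robot and the scene stay as the last step left them, time stands still between calls to the robot, and variables do not carry over. Pictures are saved under pics/ and viewed, at most 10 in all, crops included, and the job is handed in when it is done.

```bash
mkdir -p pics
cat > h.py <<'E'
import numpy as np, cv2
from bench import r
def world(p,uv):
    # pixel -> world with depth
    R=cv2.Rodrigues(np.array(p["rvec"],float))[0]; t=np.array(p["tvec"],float).ravel()
    u,v=uv; z=float(np.median([d for d in p["range_z"][int(v)-1:int(v)+2,int(u)-1:int(u)+2].ravel() if d>0] or [0]))
    c=z*np.linalg.inv(p["K"])@[u,v,1]
    return R.T@(c-t)
def cloud(p):
    R=cv2.Rodrigues(np.array(p["rvec"],float))[0]; t=np.array(p["tvec"],float).ravel()
    v,u=np.mgrid[:384,:512]; z=p["range_z"].astype(float)
    c=np.stack([u,v,np.ones_like(u)],-1)@np.linalg.inv(p["K"]).T*z[...,None]
    return (c-t)@R
def proj(p,X):
    return cv2.projectPoints(np.array(X,float).reshape(-1,1,3),np.array(p["rvec"],float),np.array(p["tvec"],float),np.array(p["K"],float),None)[0].reshape(-1,2)
E
cat > a.py <<'E'
from h import *
for n in("top","side"):
    p=r.snapshot(n); cv2.imwrite(f"pics/{n}0.png",cv2.resize(p["pixels"][...,::-1],(800,600)))
    np.savez(f"{n}0.npz",**{k:p[k] for k in("pixels","range_z","K","rvec","tvec")})
    C=cloud(p)
    for t in("hub","cone_part","plain_part","spool_part","start_top","stop_top"):
        for o in r.outline_of(p,t)[:4]:
            X=C[o["region"]&(p["range_z"]>0)]
            print(n,t,round(o["score"],2),np.round(o["bbox"]),"med",np.median(X,0).round() if len(X) else "", "p5",np.percentile(X,3,0).round(),"p95",np.percentile(X,97,0).round())
E
python3 a.py; python3 -c "
from bench import r;s=r.sense();print(s)"
```

```text
top hub 0.78 [213. 163. 248. 194.] med [507.  60.  10.] p5 [476.  17.   7.] p95 [555.  94.  13.]
top cone_part 0.42 [250. 135. 260. 145.] med [606. -15.  67.] p5 [597. -29.  49.] p95 [619.  -2.  89.]
top plain_part 0.46 [179. 163. 189. 177.] med [528. 174.  62.] p5 [514. 161.  50.] p95 [542. 187.  65.]
top plain_part 0.28 [386. 178. 402. 237.] med [ 411. -390.   22.] p5 [ 367. -414.   -1.] p95 [ 509. -374.   27.]
top spool_part 0.57 [348. 187. 364. 204.] med [ 474. -286.   21.] p5 [ 452. -308.   18.] p95 [ 497. -265.   25.]
top spool_part 0.52 [316. 167. 327. 177.] med [ 541. -199.   43.] p5 [ 533. -211.   10.] p95 [ 552. -191.   47.]
top start_top 0.48 [ 72. 120. 110. 152.] med [617. 441.  50.] p5 [582. 400.   5.] p95 [643. 462.  81.]
top stop_top 0.63 [386. 259. 407. 282.] med [ 280. -392.   21.] p5 [ 260. -414.   17.] p95 [ 301. -370.   25.]
top stop_top 0.59 [345. 187. 363. 204.] med [ 474. -285.   21.] p5 [ 454. -308.   18.] p95 [ 496. -263.   25.]
top stop_top 0.58 [352. 226. 371. 245.] med [ 368. -301.   22.] p5 [ 347. -323.   18.] p95 [ 387. -279.   25.]
top stop_top 0.57 [30
[... 1042 characters left out ...]
49.   25.]
{'time': 0.7, 'joint_pos': array([ 6.19142686e+01,  7.47030118e+00,  8.52671568e+01,  5.41164936e-04,
        8.72612584e+01, -4.89489354e+00]), 'qd': array([-0.01065706, -0.02945424,  0.02294415,  0.10533967, -0.11987838,
        0.04033907]), 'joint_efforts': array([-6.41959105e-04, -5.69140470e+01, -5.00766778e+01, -9.83171185e-05,
        9.32168368e-04,  1.52526917e-05]), 'tool_pos': array([236.27609085, 551.53132201, 231.30741924]), 'tcp_rot': array([ 1.79998675e+02, -4.29044809e-04,  1.56809136e+02]), 'ft_force': array([-0.15270164, -0.81006036, -0.97785904]), 'wrist_torque': array([ 0.00704255,  0.0253926 , -0.03304608]), 'grip_force': 0.0, 'finger_gap': 85.78161113435372}
```

View pics/top0.png

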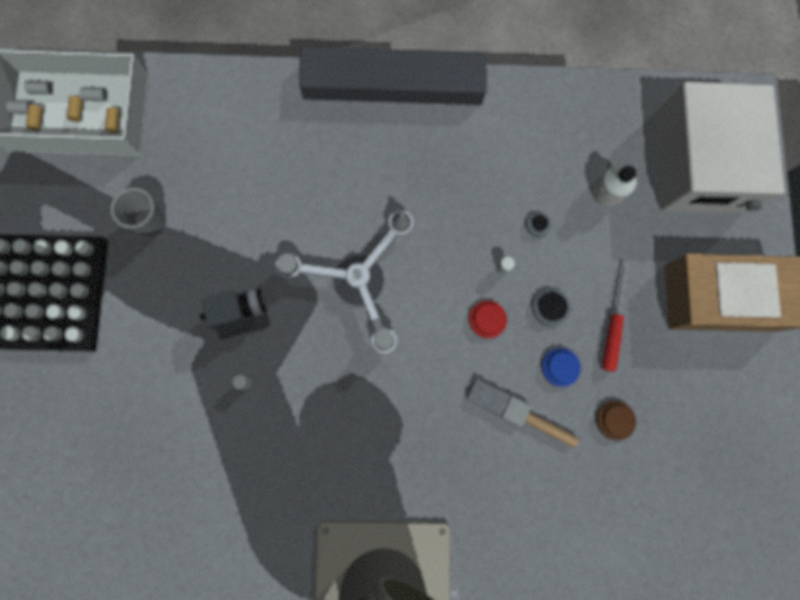

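View pics/side0.png

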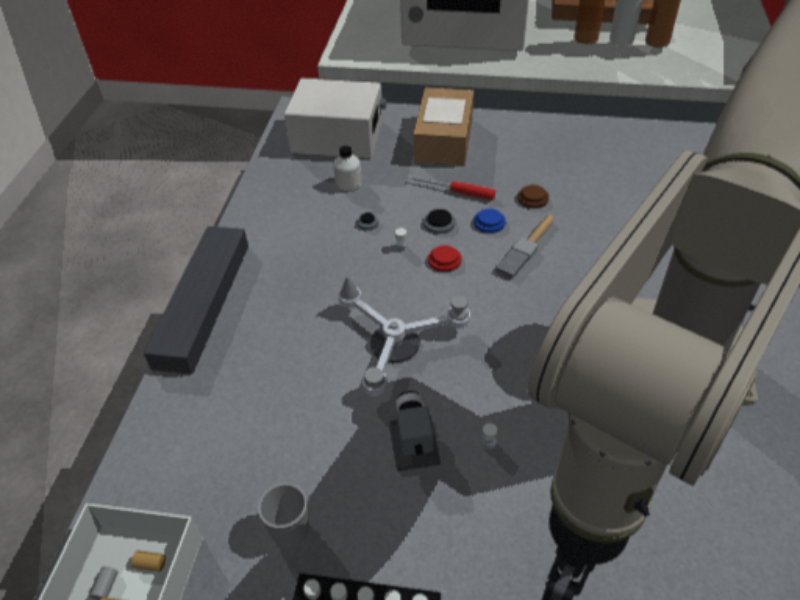

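The top view shows the hub at (358,274), cone cup at (401,222), plain cup at (287,264), spool cup at (384,341) and the lens at about (255,303). The two black buttons are a small one at (538,223), the one to press, and a large one at (551,307). The red, blue and brown ones are look-alikes. The side view agrees: cone at (348,288), small black button at (368,219). Next I measure precisely.

```bash
cat > m.py <<'E'
from h import *
from scipy.optimize import least_squares
T=np.load("top0.npz"); S=np.load("side0.npz")
def wheel(C,lo=38,hi=47.0,h0=(515,55),a0=None):
    P=C.reshape(-1,3); P=P[(np.hypot(P[:,0]-h0[0],P[:,1]-h0[1])<150)&(P[:,2]>lo)&(P[:,2]<hi)][:,:2]
    def f(q):
        d=P-q[:2]; r_=np.hypot(*d.T); a=np.arctan2(d[:,1],d[:,0])-q[2]
        m=(a+np.pi/3)%(2*np.pi/3)-np.pi/3
        arm=np.where((r_>24)&(r_<95),r_*np.sin(m),0)
        return np.clip(arm,-40,40)
    best=min((least_squares(f,[*h0,a],loss="soft_l1",f_scale=3) for a in ([a0] if a0 is not None else np.radians([-50,-38,-25]))),key=lambda s:s.cost)
    return best.x[:2],np.degrees(best.x[2]),len(P)
if __name__=="__main__":
    for n,p in(("top",T),("side",S)):
        C=cloud(p); print(n,"wheel",wheel(C))
        P=C.reshape(-1,3); h=(515,55)
        s=P[(abs(P[:,0]-515)<25)&(abs(P[:,1]-55)<25)&(P[:,2]>47)&(P[:,2]<60)]; print("hub top",s.mean(0).round(1),len(s))
        # camera block
        d=np.hypot(P[:,0]-515,P[:,1]-55); a=np.degrees(np.arctan2(P[:,1]-55,P[:,0]-515))
        k=(d>150)&(d<285)&(a>90)&(a<125)&(P[:,2]>20)&(P[:,2]<100); q=P[k]
        print("zmax",np.percentile(q[:,2],[50,90,99]))
        t=q[q[:,2]>75]; 
        (c,sz,an)=cv2.minAreaRect(t[:,:2].astype(np.float32)); print("camtop rect",c,sz,an,len(t),t.mean(0))
        for nm,c0 in(("small",(606,-270)),("large",(473,-285))):
            k=(np.hypot(P[:,0]-c0[0],P[:,1]-c0[1])<60)&(P[:,2]>8)&(P[:,2]<35); q=P[k]; print(nm,len(q),q.mean(0).round(1) if len(q) else'')
    rgb=T["pixels"][...,::-1]
    cv2.imwrite("pics/crop.png",np.hstack([cv2.resize(rgb[120:220,315:415],(400,400),interpolation=cv2.INTER_CUBIC),cv2.resize(rgb[135:235,120:220],(400,400),interpolation=cv2.INTER_CUBIC)]))
    C=cloud(T)
    for u,v in((344,142),(344,143),(345,143),(353,196),(325,168),(229,175)): print(u,v,C[v,u].round(1))
E
python3 m.py
```

```text
top wheel (array([514.95080359,  56.18607647]), np.float64(-36.6689190341035), 488)
hub top [514.5  56.1  50.9] 173
zmax [82.44195852 86.460059   88.706829  ]
camtop rect (452.5777893066406, 254.9346466064453) (50.18100357055664, 92.98872375488281) 17.099990844726562 552 [449.18417545 263.02973944  83.39085596]
small 194 [ 624.6 -266.3   16. ]
large 452 [ 473.2 -284.8   17.8]
side wheel (array([514.8126296 ,  57.37208397]), np.float64(-36.61447081420421), 499)
hub top [515.8  57.4  50.7] 116
zmax [81.00264361 86.08511627 88.53107589]
camtop rect (452.8425598144531, 256.6552429199219) (49.91786193847656, 93.42805480957031) 18.231426239013672 508 [448.92354146 268.98336531  83.0809503 ]
small 108 [ 624.3 -262.    16. ]
large 224 [ 473.1 -279.6   17.1]
344 142 [ 626.7 -263.6   22.8]
344 143 [ 624.2 -264.    21.4]
345 143 [ 623.6 -266.1   23.7]
353 196 [ 474.1 -285.3   21.3]
325 168 [ 544.5 -203.3   47.2]
229 175 [516.5  54.   56.3]
```

View pics/crop.png

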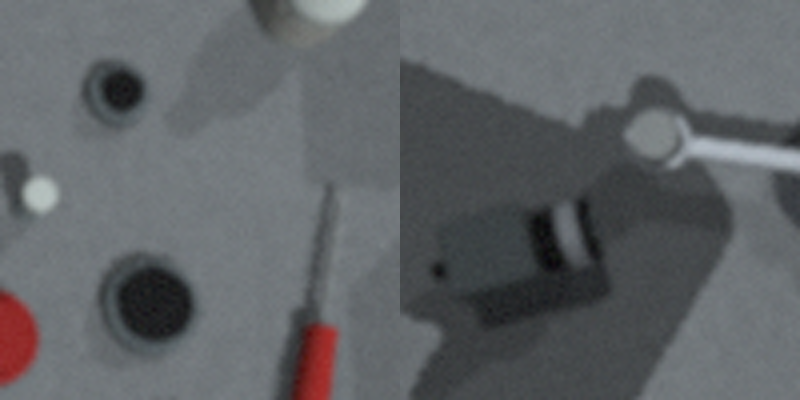

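The wheel hub is at (515, 57) and the cone arm at −36.6°. The lens direction is 107.4°, so the wheel must turn +144°. Black buttons in the crop: the small one (123,90) is at (625,−266) and is the one to press. The large one (150,303) is at (473,−285). I'll push the spool's arm from behind with the shut fingers, keeping them flush against the bar.

```bash
cat > to.py <<'E'
import sys; from h import *
from scipy.spatial.transform import Rotation as Ro
s=r.sense(); x,y,z,yaw=map(float,sys.argv[1:5])
R=Ro.from_euler("xyz",s["tcp_rot"],degrees=True); G=Ro.from_euler("xyz",[180,0,yaw],degrees=True)
print("t",s["time"],"shift",(R.inv().apply(np.array([x,y,z])-s["tool_pos"])/1000).round(4),"turn",(R.inv()*G).as_rotvec().round(4))
E
python3 -m jog '[-0.3844,-0.3645,0.08,0,0,2.328, -0.3844,-0.3645,0.08,0,0,2.328, -0.3844,-0.3645,0.08,0,0,2.328, -0.3844,-0.3645,0.08,0,0,2.328, -0.3844,-0.3645,0.08,0,0,2.328, -0.3844,-0.3645,0.08,0,0,2.328, -0.3844,-0.3645,0.08,0,0,2.328, -0.3844,-0.3645,0.08,0,0,2.328]' -1; python3 to.py 446 65 130 23.4
```

```text
time: 1.7
tool_pos: [432.8, 95.7, 156.8]
tcp_rot: [179.9, -0.0, 70.5]
ft_force: [-0.2, -0.5, -0.6]
finger_gap: 0.1
grip_force: 0.0
t 1.7 shift [-0.0245  0.0227  0.0269] turn [ 0.0009 -0.0013  0.8223]
```

```bash
python3 -m jog '[-0.0245,0.0227,0.0269,0,0,0.2, -0.0245,0.0227,0.0269,0,0,0.4, -0.0245,0.0227,0.0269,0,0,0.6, -0.0245,0.0227,0.0269,0,0,0.8223, -0.0245,0.0227,0.0269,0,0,0.8223, -0.0245,0.0227,0.0269,0,0,0.8223, -0.0245,0.0227,0.0269,0,0,0.8223]'; python3 to.py 446 65 34 23.4
python3 - <<'E'
from h import *
p=r.snapshot("top"); C=cloud(p); cv2.imwrite("pics/t1.png",cv2.resize(p["pixels"][100:250,150:350,::-1],(800,600),interpolation=cv2.INTER_CUBIC))
h=np.array([60,20.5])
for d in range(6,49,6):
    t=np.radians(d); R=np.array([[np.cos(t),np.sin(t)],[-np.sin(t),np.cos(t)]]); print(d,((h-R@h)/1000).round(4),-t.round(4))
E
```

```text
time: 2.58
tool_pos: [445.5, 67.0, 129.8]
tcp_rot: [180.0, -0.0, 23.9]
ft_force: [0.3, 0.3, -0.4]
finger_gap: -0.3
grip_force: 0.0
t 2.575 shift [-0.0004  0.002   0.0958] turn [ 0.0001 -0.0002  0.0079]
6 [-0.0018  0.0064] -0.1047
12 [-0.003   0.0129] -0.2094
18 [-0.0034  0.0195] -0.3142
24 [-0.0032  0.0262] -0.4189
30 [-0.0022  0.0327] -0.5236
36 [-0.0006  0.0392] -0.6283
42 [0.0017 0.0454] -0.733
48 [0.0046 0.0514] -0.8378
```

View pics/t1.png

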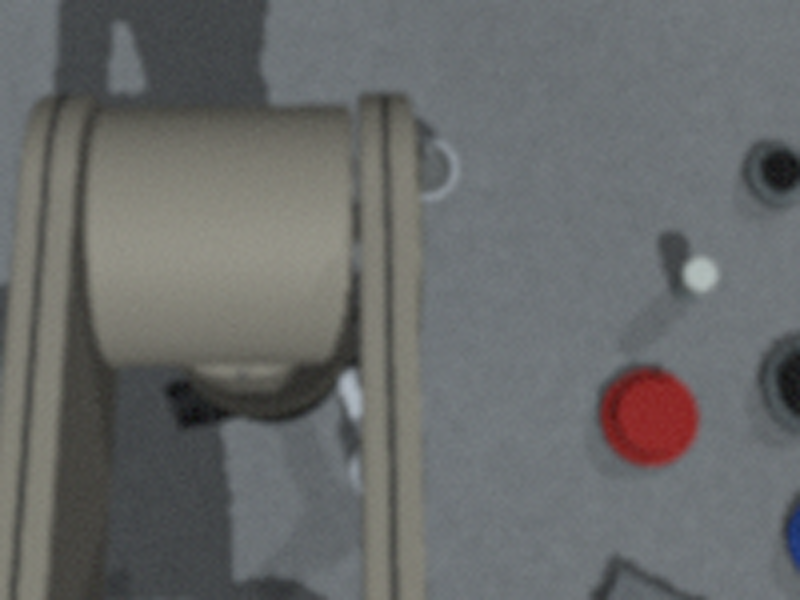

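The arm hides the wheel from above; only the cone's cup shows, at (435,168). I'll lower the fingers, then approach the bar while watching the force.

```bash
python3 -m jog '[0,0.001,0.035,0,0,0.008, 0,0.001,0.065,0,0,0.008, 0,0.001,0.09,0,0,0.008, 0,0.001,0.096,0,0,0.008, 0,0.001,0.096,0,0,0.008, 0,0.001,0.096,0,0,0.008]'; python3 -m jog '[0,0.004,0,0,0,0, 0,0.008,0,0,0,0, 0,0.011,0,0,0,0, 0,0.0135,0,0,0,0, 0,0.0135,0,0,0,0]'; python3 to.py 446 65 34 23.4
python3 - <<'E'
from m import *
p=r.snapshot("side"); C=cloud(p); print(wheel(C,a0=np.radians(-36)))
cv2.imwrite("pics/s2.png",cv2.resize(p["pixels"][150:270,180:340,::-1],(800,600),interpolation=cv2.INTER_CUBIC))
E
```

```text
time: 3.38
tool_pos: [447.0, 66.1, 35.0]
tcp_rot: [180.0, -0.1, 23.3]
ft_force: [-0.3, 1.4, 0.5]
finger_gap: 0.2
grip_force: 0.0
time: 4.0
tool_pos: [451.2, 53.4, 33.7]
tcp_rot: [-180.0, 0.0, 23.3]
ft_force: [-0.3, 0.9, 0.1]
finger_gap: -0.1
grip_force: 0.0
t 4.0 shift [-0.0002 -0.0127 -0.0003] turn [-0.      0.0001 -0.0023]
(array([514.50347592,  59.08374604]), np.float64(-37.436736846324955), 455)
```

View pics/s2.png

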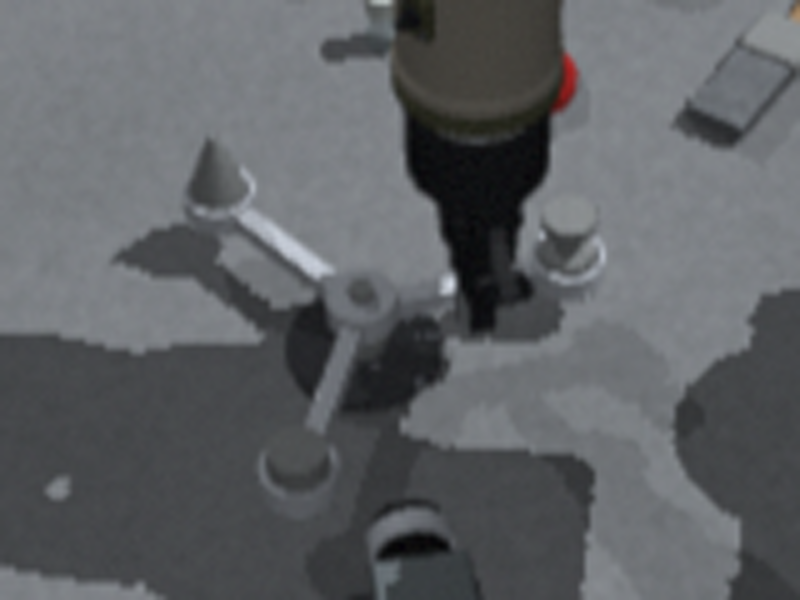

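The shut finger sits behind the spool's bar, clear of the spool and its cup; the cone, plain part and hub are untouched. Now the first 48° of push.

```bash
python3 -m jog '[-0.0018,0.0064,0,0,0,-0.1047, -0.003,0.0129,0,0,0,-0.2094, -0.0034,0.0195,0,0,0,-0.3142, -0.0032,0.0262,0,0,0,-0.4189, -0.0022,0.0327,0,0,0,-0.5236, -0.0006,0.0392,0,0,0,-0.6283, 0.0017,0.0454,0,0,0,-0.733, 0.0046,0.0514,0,0,0,-0.8378]'
cat > w.py <<'E'
from m import *
import sys
g=float(sys.argv[1]); p=r.snapshot("side"); print("cone angle",wheel(cloud(p),h0=(515,57.5),a0=np.radians(g)))
s=r.sense(); H=np.array([515,56.7]); d=s["tool_pos"][:2]-H; a=np.radians(s["tcp_rot"][2]+180)
print("along,lat",d@[np.cos(a),np.sin(a)],d@[-np.sin(a),np.cos(a)],"arm->cone by yaw",(s["tcp_rot"][2]-60)%360)
for n in sys.argv[2:]: cv2.imwrite(f"pics/{n}.png",cv2.resize(p["pixels"][150:270,180:340,::-1],(800,600),interpolation=cv2.INTER_CUBIC))
E
python3 w.py 11
```

```text
time: 5.05
tool_pos: [474.9, 8.1, 33.2]
tcp_rot: [-179.9, 0.0, 71.5]
ft_force: [-1.7, -1.1, 0.1]
finger_gap: 0.1
grip_force: 1.1
cone angle (array([513.21828723,  58.51364476]), np.float64(5.07309136468003), 430)
along,lat 58.79755169509382 -21.902102878476107 arm->cone by yaw 11.777921004715736
```

```bash
python3 -m jog '[-0.0018,0.0064,0,0,0,-0.1047, -0.003,0.0129,0,0,0,-0.2094, -0.0034,0.0195,0,0,0,-0.3142, -0.0032,0.0262,0,0,0,-0.4189, -0.0022,0.0327,0,0,0,-0.5236, -0.0006,0.0392,0,0,0,-0.6283, 0.0017,0.0454,0,0,0,-0.733, 0.0046,0.0514,0,0,0,-0.8378]'
python3 w.py 53 s3
```

```text
time: 6.1
tool_pos: [525.6, -4.1, 33.5]
tcp_rot: [-179.9, 0.0, 119.4]
ft_force: [-1.1, -2.2, 0.2]
finger_gap: -0.0
grip_force: 1.1
cone angle (array([514.16029125,  57.14507659]), np.float64(57.6984606189205), 462)
along,lat 58.349499444376214 -20.003771541328085 arm->cone by yaw 59.67989721205268
```

View pics/s3.png

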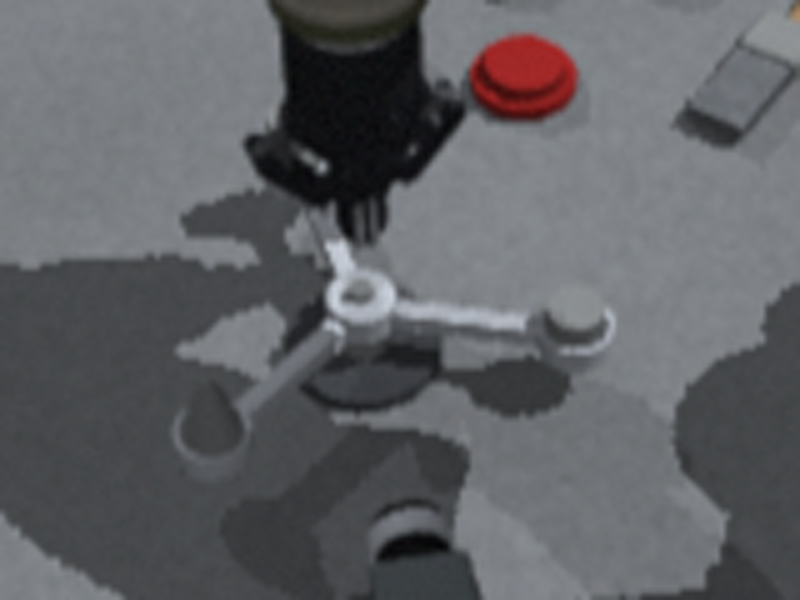

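The cone has swung to (210,430) towards the lens at (410,530), with the finger still behind the spool's bar. Push another 42°, then trim.

```bash
python3 -m jog '[-0.0018,0.0064,0,0,0,-0.1047, -0.003,0.0129,0,0,0,-0.2094, -0.0034,0.0195,0,0,0,-0.3142, -0.0032,0.0262,0,0,0,-0.4189, -0.0022,0.0327,0,0,0,-0.5236, -0.001,0.0375,0,0,0,-0.6, 0.0006,0.0425,0,0,0,-0.6842, 0.0017,0.0454,0,0,0,-0.733]'
python3 w.py 99; python3 w.py 99
```

```text
time: 7.15
tool_pos: [564.1, 20.0, 33.4]
tcp_rot: [-180.0, -0.1, 161.2]
ft_force: [-2.5, -1.4, 1.4]
finger_gap: 0.3
grip_force: 1.0
cone angle (array([515.05475334,  56.84603485]), np.float64(102.81225387263773), 498)
along,lat 58.47170451832153 -18.717038271810544 arm->cone by yaw 101.3650357175218
cone angle (array([515.07707834,  57.28222203]), np.float64(103.8881075757069), 494)
along,lat 58.64706443237232 -18.586916170923846 arm->cone by yaw 101.19778977272358
```

```bash
python3 -m jog '[-0.0005,0.0016,0,0,0,-0.026, -0.0009,0.0031,0,0,0,-0.052, -0.0009,0.0031,0,0,0,-0.052]'
python3 w.py 106;python3 w.py 106
python3 -m jog '[0,-0.005,0,0,0,0, 0,-0.01,0,0,0,0, 0,-0.01,-0.02,0,0,0, 0,-0.01,-0.06,0,0,0, 0,-0.01,-0.12,0,0,0, -0.1,-0.1,-0.12,0,0,0, -0.15,-0.15,-0.12,0,0,0, -0.2,-0.2,-0.12,0,0,0]'
```

```text
time: 7.62
tool_pos: [566.6, 22.6, 33.7]
tcp_rot: [180.0, 0.0, 164.3]
ft_force: [-0.9, -0.4, -0.6]
finger_gap: -0.0
grip_force: 0.4
cone angle (array([515.28742998,  57.48512218]), np.float64(106.02090871949231), 472)
along,lat 58.969988031515435 -18.863259635419702 arm->cone by yaw 104.24771047534199
cone angle (array([515.15240168,  57.3682552 ]), np.float64(106.08026583752098), 483)
along,lat 58.98467811735557 -18.850196998031596 arm->cone by yaw 104.23991856557916
time: 8.72
tool_pos: [662.0, -149.4, 156.3]
tcp_rot: [180.0, 0.2, 164.3]
ft_force: [1.0, -0.1, 1.5]
finger_gap: 0.0
grip_force: 0.0
```

```bash
cat > v.py <<'E'
from m import *
for n in("top","side"):
  for i in range(3):
    p=r.snapshot(n); C=cloud(p); P=C.reshape(-1,3); H,a,N=wheel(C,h0=(515,57),a0=np.radians(106))
    d=np.hypot(P[:,0]-515,P[:,1]-57); k=(d>155)&(d<285)&(P[:,1]>150)&(P[:,0]<515)&(P[:,2]>70)&(P[:,2]<95); t=P[k]
    R=cv2.minAreaRect(t[:,:2].astype(np.float32)); c=R[0]
    print(n,H.round(1),"cone arm",round(a,2),N,"cam centre dir",np.degrees(np.arctan2(c[1]-H[1],c[0]-H[0])).round(2),"edge",round(R[2],1),np.round(R[1]),len(t))
  u=proj(p,[[515,57,44],[515+300*np.cos(np.radians(107.3)),57+300*np.sin(np.radians(107.3)),44]]).round(0)
  im=p["pixels"][...,::-1]; x0,y0=int(u[:,0].mean())-50,int(u[:,1].mean())-38
  cv2.imwrite(f"pics/{n}9.png",cv2.resize(im[y0:y0+75,x0:x0+100],(400,300),interpolation=cv2.INTER_CUBIC))
cv2.imwrite("pics/v9.png",np.hstack([cv2.imread("pics/top9.png"),cv2.imread("pics/side9.png")]))
E
python3 v.py; python3 to.py 625 -266 60 164.3
```

```text
top [514.8  56.3] cone arm 106.61 460 cam centre dir 107.27 edge 18.0 [51. 94.] 641
top [514.7  56.2] cone arm 106.71 470 cam centre dir 107.29 edge 17.6 [51. 95.] 645
top [515.  56.] cone arm 106.69 470 cam centre dir 107.4 edge 17.7 [50. 94.] 641
side [515.5  57.5] cone arm 106.34 471 cam centre dir 107.46 edge 18.5 [50. 96.] 593
side [515.5  57.6] cone arm 106.48 483 cam centre dir 107.54 edge 18.0 [50. 97.] 588
side [515.3  57.9] cone arm 106.39 482 cam centre dir 107.48 edge 17.9 [50. 96.] 593
t 9.025 shift [ 0.002  -0.1241  0.0947] turn [ 0.0004  0.0006 -0.0002]
```

View pics/v9.png

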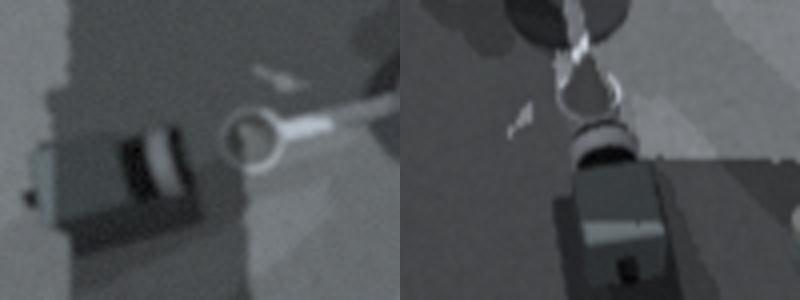

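The top crop shows the cone's cup at (250,138) and the lens at (165,162), nearly in line; the side crop shows the same. It is about 0.9° short (roughly 2 mm at the cup), so I'll go back for a fine trim.

```bash
python3 to.py 563.9 13 34 164.3
```

```text
t 9.025 shift [0.1364 0.1279 0.1207] turn [ 0.0004  0.0006 -0.0002]
```

```bash
python3 -m jog '[0.045,0.043,0,0,0,0, 0.09,0.086,0,0,0,0, 0.1364,0.1279,0,0,0,0, 0.1364,0.1279,0.01,0,0,0, 0.1364,0.1279,0.05,0,0,0, 0.1364,0.1279,0.09,0,0,0, 0.1364,0.1279,0.1207,0,0,0, 0.1364,0.1279,0.1207,0,0,0]'; python3 to.py 566.6 22.6 34 164.3; python3 w.py 106;python3 w.py 106
```

```text
time: 10.02
tool_pos: [561.3, 12.8, 30.7]
tcp_rot: [-179.9, -0.3, 164.3]
ft_force: [0.5, -1.0, 0.6]
finger_gap: -0.0
grip_force: 0.0
t 10.025 shift [-0.0024  0.0108 -0.0033] turn [-0.0011 -0.0049  0.0004]
cone angle (array([515.12192977,  57.33280725]), np.float64(106.23920649668908), 496)
along,lat 58.15359687520295 -29.41012264654716 arm->cone by yaw 104.31141021465584
cone angle (array([515.12197696,  57.31022211]), np.float64(105.84837486715365), 493)
along,lat 59.52789642222136 -29.15342456189952 arm->cone by yaw 104.30525058185847
```

```bash
python3 -m jog '[0,0.004,0,0,0,0, 0,0.008,0,0,0,0, 0,0.0105,0,0,0,0, 0,0.0114,0,0,0,0, 0,0.0114,0,0,0,0, 0,0.0114,0,0,0,0]'; python3 w.py 106;python3 w.py 106;python3 w.py 106
```

```text
time: 10.88
tool_pos: [567.2, 23.1, 33.2]
tcp_rot: [-180.0, 0.0, 164.3]
ft_force: [0.5, -1.9, 1.4]
finger_gap: -0.1
grip_force: 1.0
cone angle (array([515.22499056,  56.81477586]), np.float64(106.71692134716595), 479)
along,lat 59.25573515885519 -18.198648173113188 arm->cone by yaw 104.26292043806905
cone angle (array([514.9045834 ,  56.77842376]), np.float64(106.84163955707933), 495)
along,lat 59.229068403337195 -18.150853100926035 arm->cone by yaw 104.26453529406345
cone angle (array([515.00705375,  57.40876178]), np.float64(106.91577983482576), 487)
along,lat 59.24967413334267 -18.166549391592202 arm->cone by yaw 104.2631989005568
```

```bash
python3 -m jog '[0,-0.005,0,0,0,0, 0,-0.01,0,0,0,0, 0,-0.01,-0.02,0,0,0, 0,-0.01,-0.06,0,0,0, 0,-0.01,-0.12,0,0,0, -0.1,-0.1,-0.12,0,0,0, -0.15,-0.15,-0.12,0,0,0, -0.2,-0.2,-0.12,0,0,0]'; python3 v.py;  python3 to.py 625 -265.5 60 164.3
python3 - <<'E'
from h import *
for n in("top","side"):
    p=r.snapshot(n); C=cloud(p); P=C.reshape(-1,3); g=p["pixels"].reshape(-1,3).max(1)
    k=(np.hypot(P[:,0]-625,P[:,1]+266)<35)&(P[:,2]>18)&(P[:,2]<30)
    q=P[k&(g<60)]; print(n,"black",len(q),np.median(q,0).round(1) if len(q) else '', (q.min(0)+q.max(0))[:2]/2 if len(q) else '')
E
```

```text
time: 12.02
tool_pos: [662.4, -148.4, 155.4]
tcp_rot: [180.0, 0.1, 164.3]
ft_force: [0.8, 0.5, -0.2]
finger_gap: -0.2
grip_force: 0.0
top [515.   56.1] cone arm 107.42 455 cam centre dir 107.31 edge 19.0 [51. 94.] 642
top [514.9  56.2] cone arm 107.39 480 cam centre dir 107.33 edge 17.9 [50. 95.] 644
top [514.7  56.2] cone arm 107.32 462 cam centre dir 107.39 edge 17.1 [51. 94.] 643
side [515.4  57.9] cone arm 107.11 483 cam centre dir 107.44 edge 18.2 [50. 98.] 594
side [515.3  57.8] cone arm 107.22 471 cam centre dir 107.54 edge 17.9 [50. 97.] 592
side [515.2  57.8] cone arm 107.2 485 cam centre dir 107.49 edge 17.7 [50. 99.] 596
t 12.325 shift [ 0.0023 -0.1246  0.0939] turn [ 0.0005  0.0003 -0.0001]
top black 0  
side black 43 [ 625.2 -266.2   20.7] [ 624.64643139 -266.45656943]
```

The cone is aligned within measurement error (107.3° against 107.4°). Next I go above the small button.

```bash
python3 -m jog '[0.0023,-0.06,0,0,0,0, 0.0023,-0.1246,0,0,0,0, 0.0023,-0.1246,0.05,0,0,0, 0.0023,-0.1246,0.1,0,0,0, 0.0023,-0.1246,0.1239,0,0,0, 0.0023,-0.1246,0.1239,0,0,0, 0.0023,-0.1246,0.1239,0,0,0]'; python3 to.py 625 -266 16 164.3
```

```text
time: 13.3
tool_pos: [626.3, -266.0, 31.4]
tcp_rot: [-180.0, 0.2, 164.3]
ft_force: [0.4, 0.1, 0.1]
finger_gap: 0.2
grip_force: 0.0
t 13.3 shift [ 0.0013 -0.0003  0.0154] turn [-0.0005  0.0027  0.0006]
```

```bash
python3 -m jog '[0.001,0,0.004,0,0,0, 0.001,0,0.008,0,0,0, 0.001,0,0.011,0,0,0, 0.001,0,0.013,0,0,0, 0.001,0,0.013,0,0,0, 0.001,0,0.013,0,0,0]';python3 -m jog '[0,0,0.001,0,0,0, 0,0,0.002,0,0,0, 0,0,0.002,0,0,0, 0,0,0.002,0,0,0]'; python3 to.py 625 -266 16 164.3
```

```text
time: 14.05
tool_pos: [624.6, -266.2, 16.6]
tcp_rot: [-180.0, 0.1, 164.3]
ft_force: [2.7, -0.1, 3.4]
finger_gap: 0.2
grip_force: 1.8
time: 14.55
tool_pos: [624.6, -266.2, 15.9]
tcp_rot: [-180.0, 0.1, 164.3]
ft_force: [-1.4, 2.0, 13.7]
finger_gap: -0.1
grip_force: 6.7
t 14.55 shift [-0.0003  0.0003 -0.0001] turn [-0.0002  0.0012 -0.0004]
```

At the bottom stop: 13.7 N against the 4 N spring, at a height of 15.9 mm. One slightly firmer dwell, then release and retreat.

```bash
python3 -m jog '[0,0,0.0007,0,0,0, 0,0,0.0007,0,0,0, 0,0,0.0007,0,0,0, 0,0,-0.005,0,0,0, 0,0,-0.02,0,0,0, 0,0,-0.06,0,0,0, 0,0,-0.12,0,0,0, 0,0,-0.15,0,0,0]'; python3 -m jog '[0.06,0.04,0,0,0,0, 0.12,0.08,0,0,0,0, 0.15,0.08,0,0,0,0, 0.15,0.08,0,0,0,0]'; python3 v.py
python3 - <<'E'
from h import *
C=[cloud(r.snapshot(n)) for n in("top","side")]
for n,c in zip("ts",C):
    P=c.reshape(-1,3)
    for b in((625,-266),(473,-285)):
        q=P[np.hypot(P[:,0]-b[0],P[:,1]-b[1])<11]; print(n,b,len(q),np.median(q,0).round(1))
p=r.snapshot("top"); cv2.imwrite("pics/end.png",cv2.resize(p["pixels"][...,::-1],(800,600)))
E
```

```text
time: 15.55
tool_pos: [624.8, -266.6, 168.5]
tcp_rot: [-179.9, 0.2, 164.3]
ft_force: [0.5, -0.4, 0.6]
finger_gap: 0.0
grip_force: 0.0
time: 16.05
tool_pos: [497.5, -146.0, 162.7]
tcp_rot: [180.0, -0.3, 164.3]
ft_force: [0.1, -0.4, 0.2]
finger_gap: -0.1
grip_force: 0.0
top [514.9  56.2] cone arm 107.44 517 cam centre dir 107.28 edge 18.8 [51. 94.] 638
top [515.   56.1] cone arm 107.43 521 cam centre dir 107.33 edge 17.9 [51. 94.] 641
top [515.   56.3] cone arm 107.64 495 cam centre dir 107.42 edge 18.8 [51. 95.] 636
side [514.8  57.7] cone arm 107.06 476 cam centre dir 107.21 edge 18.6 [50. 98.] 603
side [515.4  57.7] cone arm 107.11 475 cam centre dir 107.5 edge 17.7 [50. 96.] 593
side [515.1  57.6] cone arm 107.17 495 cam centre dir 107.43 edge 18.1 [ 50. 108.] 599
t (625, -266) 0 [nan nan nan]
t (473, -285) 46 [ 473.9 -285.    21.9]
s (625, -266) 28 [ 624.1 -264.6   20.7]
s (473, -285) 22 [ 473.1 -285.9   21. ]
  return _methods._mean(a, axis=axis, dtype=dtype,
  ret = um.true_divide(
```

View pics/end.png

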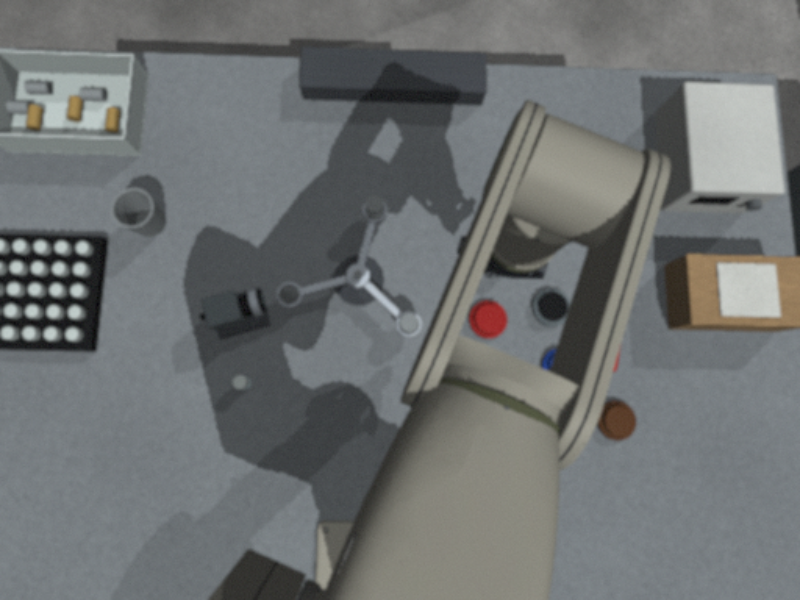

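The cone's cup at (289,293) is in line with the lens at (255,303) and the hub at (358,276). The small button is back up (20.7 mm from the side, as before), the large one still reads about 22 mm, and the robot is clear.

```bash
python3 -c "
from bench import r;print(r.hand_in())"
```

```text
the job is handed in; nothing more can be done
None
```

The wheel is turned so the cone-pointed part faces the lens (107.3° measured against a lens direction of 107.4°), the small button was then pressed to its stop and came back up, and the job is handed in at about 16.5 s of the 51 s allowed.

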